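# Close the splash pan of a tabletop pottery wheel

## Task

Get this potter's wheel ready for trimming the bowl that sits on it: slide the loose half of the splash pan across the deck, in under the wheel head, until it meets the fixed half squarely all along the seam, and bring the speed slider all the way back to its slow end. Leave the bowl where it sits centred on the wheel head, and do not disturb the tools, bucket and pots standing around.

Things in the scene. Friction and masses are not known exactly. Their poses are not given: they have to be found in the camera images.
- wheel: Grey tabletop potter's wheel, fixed on the table. Origin on the vertical axis of the wheel head, at table height; z up; x along the deck towards the console end, away from the loose pan half. Deck: flat grey top at z = 140 mm, x = -290 to +264 mm, y = -200 to +200 mm. Console at its +x end: box x = 172 to 262 mm, full width, top at z = 170 mm, with the speed slider.
- head_top (a point): Centre of the top of the wheel head: aluminium disc, radius 100 mm, top at z = 190 mm, underside at z = 175 mm (35 mm above the deck), on a shaft housing of radius 38 mm. It does not turn here.
- fixed_seam (a point): Middle of the fixed pan half's seam, on the deck, on the wheel's axis. That half, white plastic, fills wheel x = 0 to 155, y = -155 to 155 mm, 75 mm high. At each seam end a flat cheek, 60 mm high, stands outside the wall: inner face |y| = 158 mm, reaching back to x = -20 mm, then flaring to x = -51 mm, |y| = 166 mm. The loose half slides in between them; the flare guides it.
- pan_half: Loose half of the splash pan, white plastic, about 0.45 kg, on the deck at the wheel's -x side; twin of the fixed half. Origin: middle of its open seam edge, underside; x from its closed end to the seam, z up. Outer x = -155 to 0, y = -155 to 155, height 75 mm; walls and floor 4 mm. Home: same x, y and yaw as the wheel. Starts 85 to 130 mm short, up to 15 mm aside, turned up to 0.15 rad.
- pan_end (a point): Middle of the outside of the loose half's closed end wall, 40 mm above its underside. The wall is flat from y = -85 to +85 mm, then the corners are rounded; side walls straight from x = -85 to 0 mm. Smooth slippery plastic: sliding it on the deck takes 1 to 3 N. In the seam edge is a notch for the shaft housing, 100 mm wide, 50 mm deep, with a rim 18 mm high that passes under the wheel head.
- slider_top (a point): Centre of the top of the speed slider's grip: a black block, 34 mm (wheel x) by 16 mm (wheel y, along the track) by 26 mm high, top 32 mm above the console; its axis is 209 mm from the wheel's axis along wheel x. It runs along wheel y beside a row of black bars that grow longer towards the fast end.
- speed (a joint): Position of the speed slider, m: 0 = slow end, at the shortest bar (wheel y = +20 mm), a hard stop; 0.08 = fast end, at the longest bar (wheel y = +100 mm). It stays where it is left and takes about 1.5 N to move.
- bowl: Leather-hard clay bowl, upside down and centred on the wheel head, radius 68 mm, 62 mm high; origin centre of its rim face. Not to be shifted.
- loop_tool: Loop trimming tool, 145 mm long, lying on the console beyond the slider's slow end, along wheel y. Leave.
- knife: Wooden modelling knife, 145 mm long, lying on the deck along the outside of the fixed pan half (wheel y = -183 mm). Leave.
- bucket: White throwing-water bucket, radius 92 mm, 170 mm high, on the table. Leave.
- banding_wheel: Dark steel banding wheel, disc radius 75 mm, 72 mm high, on the table. Leave.
- mug: Bisque mug, radius 40 mm, 95 mm high, on the table. Leave.
- jar: Glaze jar, radius 42 mm, 110 mm high, on the table. Leave.

How it is judged:
At the end, for the whole second after the job is handed in: Loose pan half flat on the deck, at rest, within 7 mm of home along and across and 0.05 rad of square; speed slider within 6 mm of its slow end; bowl within 20 mm, the two tools within 30 mm, bucket, banding wheel, mug and jar within 40 mm of where they were (x of pan_half in the frame of wheel between -0.007 and 0.006 m and y of pan_half in the frame of wheel between -0.007 and 0.007 m and z of pan_half in the frame of wheel below 0.145 m and angle between the x axis of pan_half and the x axis of wheel, either way round below 0.05 rad and angle between pan_half's own z axis and vertical below 0.04 rad and linear speed of pan_half below 0.01 m/s and value of joint speed below 0.006 m and distance of bowl from where it was at the start of the episode below 0.02 m and distance of each of loop_tool, knife from where it was at the start of the episode below 0.03 m and distance of each of bucket, banding_wheel, mug, jar from where it was at the start of the episode below 0.04 m); the robot touches nothing.
It fails at once if the bowl on the wheel head is shifted by more than 20 mm or tipped (distance of bowl from where it was at the start of the episode above 0.02 m or angle between bowl's own z axis and vertical above 0.3 rad).
It fails at once if a tool, the bucket, the banding wheel, the mug or the jar is knocked away (distance of any of loop_tool, knife from where it was at the start of the episode above 0.03 m or distance of any of bucket, banding_wheel, mug, jar from where it was at the start of the episode above 0.04 m).
It also fails if it takes over 70 s, if anything falls off the work surface, if the arm or the gripper's body presses on something with over 40 N, if the wrist force passes 120 N, or if a joint passes its speed limit or range.

## Robot

A 7-joint arm with a two-finger parallel gripper is mounted at the origin on the work surface. World frame = base frame: x ahead of the robot, y to its left, z up, the work surface at z = 0. Lengths are in m, angles in rad, forces in N, time in s.
With the tool pointing down it reaches from about 0.425 to 0.875 m from the base axis. Payload 4.7 kg.
Tool frame: the origin (TCP) lies midway between the tips of the shut fingers; the grasp point (between the pads) lies 19 mm behind it; z points along the fingers, y is the line along which they close (so a half turn about z gives the same grasp; the last joint's range is limited). The gripper opens to 87 mm and grips with 3 to 60 N. Pads are 19 mm wide; open, the fingers measure 117 mm over their backs; the gripper's body (75 mm by 190 mm) begins 51 mm behind the grasp point.
Start: joints at [1.272, 0.321, -0.07, 1.45, 0.023, 1.371, -0.057], TCP at [0.2, -0.618, 0.223] pointing down, gripper open.
Joint ranges: [-2.86, 2.86], [-0.3, 2.09], [-1.38, 1.24], [0.06, 2.45], [-1.56, 4.7], [0.09, 2.05], [-2.69, 2.69]. Speed limits (rad/s): [2.57, 2.57, 3.14, 3.14, 3.14, 3.14, 3.14].

## Interface

Orientations are given as a rotation vector (axis times angle).
In Python, from bench import ctrl gives the robot as it stands. The module is installed in compiled form; this text tells all that it offers.
- The arm moves only by the tool carry_out, never from a script. Its argument "steps" is a list of rows, each a list of 7 numbers: the turn, a rotation vector about the world's x, y, z in degrees, then the shift along the world's x, y, z in cm, then the opening, from 0 (shut) to 1 (fully open). A call has 1 to 12 rows; each row is the pose to reach, as a shift and turn from the pose commanded when the call began; what a row does not reach only later rows make up. A row lasts 1/10 s, in which the tool goes at most 50 mm and 8.59 degrees, less where a joint would pass 70% of its speed; a pose out of reach is approached as far as the arm can. A call with a gripper value outside its range is refused whole. The fingers move at their own pace and stop on an object; "squeeze" is the grip in N (left out, the last holds). Time passes only in rows, so rows that repeat a pose let the fingers close. It gives the time, the measured TCP pose, the force, the opening and the grip force at its end, in the units of the state.
- ctrl.get_state(): the state, without advancing time (a new reading comes with each control period).
- ctrl.get_image(name): name is "scene" or "top" or "wrist"; returns a dict with "pixels" (480x640x3 uint8, red, green, blue), "camera_matrix" (3x3 intrinsics, pixels), "k1" (the pictures are not rectified: a ray, as slopes to the right and down, at radius r is drawn at 1 + k1 r^2 times it, then the intrinsics apply), "cam_to_world" (4x4, takes a point from camera to world coordinates); the wrist camera has in their place "T_tool_cam" (4x4, takes a point from camera to tool coordinates, whose origin is the TCP and whose axes are the flange's). Camera axes: x right, y down, z forward; pixel columns grow to the right and rows downward; lengths in m; the calibration is good to about 2 mm. A picture is of the moment at which its call begins: read the wrist's pose just before it. There is no depth.
- ctrl.close_job(): hands the job in; it is judged then, once.
The state is a dict: "time": time; "joint_positions": joint angles; "qd": joint speeds; "joint_torque": joint torques, N m; "position": TCP position; "tool_rot": TCP orientation; "ft_force": force on the tool from outside, world axes, zero at the start; "torque": the same for the moment, N m; "grip_width": opening from 0.0 (shut) to 1.0 (fully open); "grip_force": force on a finger pad.
Only numpy, scipy, OpenCV 4.12 (cv2) and the standard library are available. Lean on these libraries where they do the work, as an engineer would, in place of code of your own. Each camera call takes 0.05 s, during which the arm holds its last target. There are 200 camera calls.

## Working session

There is one attempt and no reset: what is moved stays moved. The work goes in short steps, Python scripts to look and compute and a tool call to move; the robot and the scene stay as the last step left them, time stands still between calls to the robot, and variables do not carry over. Pictures are saved under pics/ and viewed, at most 10 in all, crops included, and the job is handed in when it is done.

Besides the shell and the picture viewer there is one more tool, called after "Request:" in YAML: its name, and indented under it one key for each argument. carry_out: Moves the arm, as the interface text tells. Its arguments: {"type":"object","properties":{"steps":{"type":"array","items":{"type":"array","items":{"type":"number"}}},"squeeze":{"type":"number"}},"required":["steps"]}

```bash
mkdir -p pics
cat > h.py <<'E'
import numpy as np, cv2, pickle
from bench import ctrl
def snap(name,fn):
    s=ctrl.get_state(); im=ctrl.get_image(name)
    cv2.imwrite(f'pics/{fn}.png',im['pixels'][:,:,::-1]); im['state']=s
    pickle.dump(im,open(f'pics/{fn}.pkl','wb')); return im
def load(fn): return pickle.load(open(f'pics/{fn}.pkl','rb'))
def T(im):
    if 'cam_to_world' in im: return np.array(im['cam_to_world'])
    s=im['state']; A=np.eye(4); A[:3,:3]=cv2.Rodrigues(np.array(s['tool_rot'],float))[0]; A[:3,3]=s['position']
    return A@np.array(im['T_tool_cam'])
def px2w(im,pts,z):
    K=np.array(im['camera_matrix']); C=T(im); out=[]
    for (u,v),zz in zip(pts,np.broadcast_to(z,len(pts))):
        d=np.array([(u-K[0,2])/K[0,0],(v-K[1,2])/K[1,1]]); x=d.copy()
        for _ in range(30): x=d/(1+im['k1']*(x@x))
        r=C[:3,:3]@np.array([x[0],x[1],1]); out.append(C[:3,3]+r*(zz-C[2,3])/r[2])
    return np.array(out)
def w2px(im,P):
    K=np.array(im['camera_matrix']); C=np.linalg.inv(T(im)); out=[]
    for p in P:
        c=C[:3,:3]@p+C[:3,3]; x=c[:2]/c[2]; x=x*(1+im['k1']*(x@x)); out.append(K[:2,:2]@x+K[:2,2])
    return np.array(out)
E
python3 - <<'E'
from h import *
np.set_printoptions(precision=3,suppress=True)
print(ctrl.get_state())
for n in('scene','top'):
    im=snap(n,n+'0'); print(n,T(im),im['camera_matrix'],im['k1'])
E
```

```text
{'time': 0.0, 'joint_positions': array([ 1.272,  0.322, -0.07 ,  1.452,  0.023,  1.371, -0.057]), 'qd': array([ 0.001, -0.001,  0.001,  0.   , -0.001,  0.   , -0.001]), 'joint_torque': array([ -0.001, -49.129,  -0.404, -31.253,  -0.064,   0.044,   0.   ]), 'position': array([ 0.2  , -0.618,  0.221]), 'tool_rot': array([-3.101, -0.489,  0.001]), 'ft_force': array([-0.755,  0.733,  0.325]), 'torque': array([-0.028, -0.018,  0.042]), 'grip_force': 0.0, 'grip_width': 1.004770504567271}
scene [[-0.379  0.684 -0.623  1.412]
 [ 0.925  0.28  -0.255  0.345]
 [-0.    -0.673 -0.74   1.168]
 [ 0.     0.     0.     1.   ]] [[542.977   0.    329.286]
 [  0.    542.977 237.368]
 [  0.      0.      1.   ]] -0.0495988329718337
top [[ 0.004 -0.997  0.078  0.446]
 [-1.    -0.003  0.006  0.005]
 [-0.006 -0.078 -0.997  1.658]
 [ 0.     0.     0.     1.   ]] [[597.848   0.    310.038]
 [  0.    597.848 238.453]
 [  0.      0.      1.   ]] -0.16279053010527336
```

View pics/top0.png

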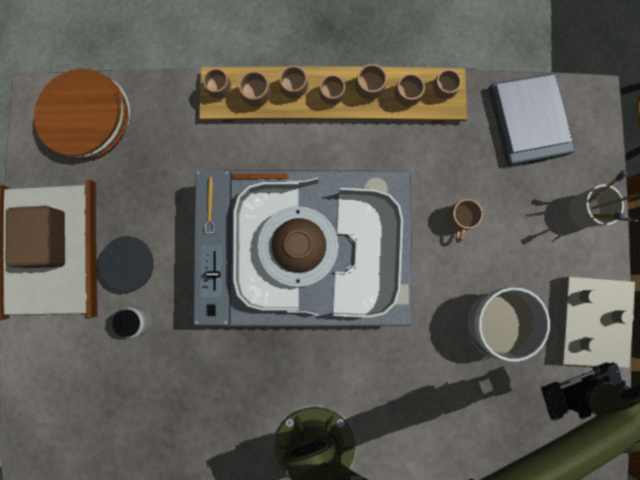

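View pics/scene0.png

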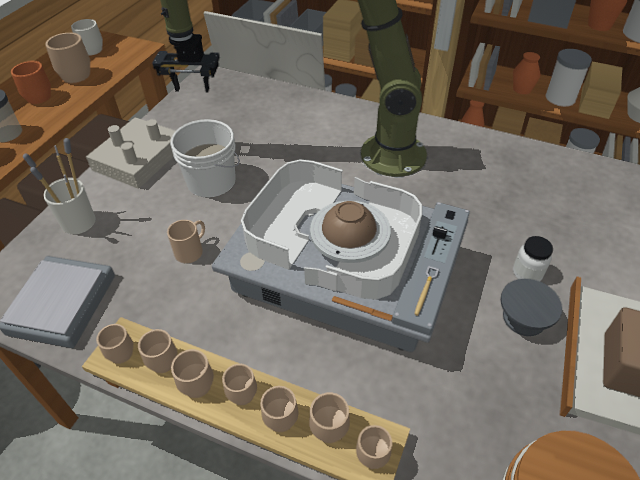

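The top view shows the wheel with its x along world +y (image left). The console is at column 212, the slider near (212,274), the head at (298,245), and the loose half on the right at columns 335–403. I'll enlarge it.

Run:
```python
import cv2
i=cv2.imread('pics/top0.png')[160:340,185:425]
cv2.imwrite('pics/c1.png',cv2.resize(i,None,fx=3.3333,fy=3.3333,interpolation=cv2.INTER_CUBIC))
```

```text
(no output)
```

View pics/c1.png

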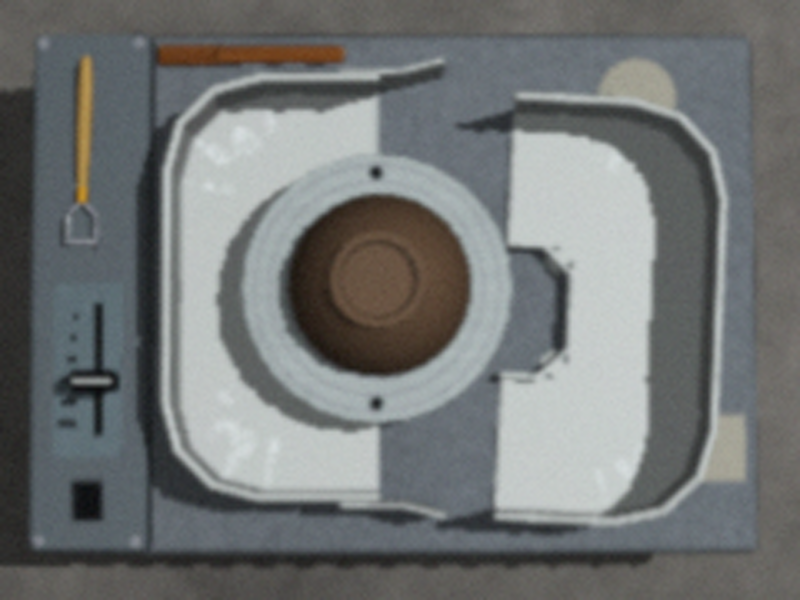

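Crop pixels: head centre (377,288); deck end corners (750,38) and (757,550); console corners (35,38) and (30,548). Pan rim seam ends are at (515,94) and (495,518), with the end wall from (725,205) to (712,440). Slider top is at (92,381), with the short bars towards the top of the image.

Run:
```python
from h import *
np.set_printoptions(precision=4,suppress=True)
im=load('top0')
pts={'deckRT':(750,38,.14),'deckRB':(757,550,.14),'conLT':(35,38,.17),'conLB':(30,548,.17),'head':(377,288,.19),'hole1':(376,172,.19),'hole2':(376,404,.19),
'fseam1':(379,112,.144),'fseam2':(379,488,.144),'rimT':(515,94,.215),'rimB':(495,518,.215),'endT':(725,205,.215),'endB':(712,440,.215),'fl1':(513,135,.144),'fl2':(508,245,.144),'fl3':(500,380,.144),'fl4':(495,512,.144),'slider':(92,381,.202)}
W={}
for k,(u,v,z) in pts.items():
    W[k]=px2w(im,[(u/3.33333+185-.35,v/3.33333+160-.35)],z)[0]; print(k,W[k])
# wheel frame fit from points
mod={'deckRT':(-.29,-.2),'deckRB':(-.29,.2),'conLT':(.262,-.2),'conLB':(.262,.2),'head':(0,0)}
A=np.array([mod[k] for k in mod]);B=np.array([W[k][:2] for k in mod])
ca,cb=A.mean(0),B.mean(0);U,S,V=np.linalg.svd((A-ca).T@(B-cb));R=(U@V).T;t=cb-R@ca
print('wheel',t,np.arctan2(R[1,0],R[0,0])); print((A@R.T+t-B)*1e3)
np.savez('wheel.npz',R=R,t=t)
for k in W: print(k,'wheelframe mm',(R.T@(W[k][:2]-t))*1e3)
```

```text
deckRT [ 0.7409 -0.2423  0.14  ]
deckRB [ 0.3468 -0.2442  0.14  ]
conLT [0.734  0.3073 0.17  ]
conLB [0.3478 0.3042 0.17  ]
head [0.5426 0.0445 0.19  ]
hole1 [0.6288 0.0457 0.19  ]
hole2 [0.457  0.0448 0.19  ]
fseam1 [0.6809 0.0449 0.144 ]
fseam2 [0.3938 0.0435 0.144 ]
rimT [ 0.6836 -0.0565  0.215 ]
rimB [ 0.3749 -0.0421  0.215 ]
endT [ 0.6024 -0.21    0.215 ]
endB [ 0.4313 -0.1993  0.215 ]
fl1 [ 0.6634 -0.0579  0.144 ]
fl2 [ 0.5788 -0.054   0.144 ]
fl3 [ 0.4759 -0.048   0.144 ]
fl4 [ 0.3759 -0.0444  0.144 ]
slider [0.4726 0.2532 0.202 ]
wheel [0.5423 0.0451] 1.5764938130834487
[[ 3.0758 -1.4779]
 [-2.7569 -1.8129]
 [ 6.804   0.9629]
 [-6.9074  1.737 ]
 [-0.2155  0.5909]]
deckRT wheelframe mm [-288.5046 -196.9327]
deckRB wheelframe mm [-288.2029  197.2328]
conLT wheelframe mm [ 261.0759 -193.1906]
conLB wheelframe mm [260.2237 193.1026]
head wheelframe mm [-0.5921 -0.2121]
hole1 wheelframe mm [  0.1121 -86.4766]
hole2 wheelframe mm [ 0.2149 85.3261]
fseam1 wheelframe mm [  -0.9678 -138.6067]
fseam2 wheelframe mm [ -0.7531 148.5714]
rimT wheelframe mm [-102.3562 -140.6498]
rimB wheelframe mm [-86.188  167.9265]
endT wheelframe mm [-255.4034  -58.6052]
endB wheelframe mm [-243.7449  112.4709]
fl1 wheelframe mm [-103.7064 -120.5042]
fl2 wheelframe mm [-99.3437 -35.8503]
fl3 wheelframe mm [-92.7195  67.0061]
fl4 wheelframe mm [-88.5206 166.9129]
slider wheelframe mm [208.494  68.54 ]
```

Estimates:
- **Wheel:** at (0.542, 0.045), yaw 90.3°.
- **Pan:** wheel-frame offset (-94, +13.6 mm), yaw -0.055 rad.
- **Slider:** at wheel y 68.5 mm. Its x of 208.5 mm matches the given 209 mm.

Plan: pinch the end wall from above, since that controls x, y and yaw. I'll rise first, then hover.

Request:
carry_out:
  steps:
    - [0,0,0,0,0,9,0.5]
    - [0,0,0,0,0,18,0.5]
    - [0,0,-7,5,6.5,18,0.5]
    - [0,0,-14,9,11.5,18,0.5]
    - [0,0,-20.7,12,15.5,18,0.5]
    - [0,0,-20.7,15,19.4,18,0.5]
    - [0,0,-20.7,18,23.3,18,0.5]
    - [0,0,-20.7,21,27.1,18,0.5]
    - [0,0,-20.7,24,31,18,0.5]
    - [0,0,-20.7,27,34.9,18,0.5]
    - [0,0,-20.7,30,38.8,18,0.5]
    - [0,0,-20.7,32.2,41.6,18,0.5]

```text
time: 1.3
position: [0.4946, -0.2369, 0.4022]
tool_rot: [3.14, -0.076, -0.001]
ft_force: [0.7, -0.2, 0.1]
grip_width: 0.501
grip_force: 0.0
```

Request:
carry_out:
  steps:
    - [0,0,0,0,0,0,0.5]
    - [0,0,0,0,0,-4,0.5]
    - [0,0,0,0,0,-8,0.5]
    - [0,0,0,0,0,-12,0.5]
    - [0,0,0,0,0,-14,0.5]
    - [0,0,0,0,0,-14,0.5]

```text
time: 1.9
position: [0.4915, -0.2381, 0.2584]
tool_rot: [-3.137, 0.076, 0.011]
ft_force: [-0.7, -0.2, -0.4]
grip_width: 0.498
grip_force: 0.0
```

Run:
```python
from h import *
s=ctrl.get_state();print(s['time'],s['position'],s['tool_rot'],s['joint_positions'],s['ft_force'],s['grip_width'])
im=snap('wrist','w1')
```

```text
1.9 [ 0.49146776 -0.2380984   0.25843041] [-3.13746176  0.07614727  0.01074395] [ 0.75526923  0.10943556 -0.38051627  1.63957936  0.04048038  1.40801323
 -1.24937712] [-0.65624736 -0.15312845 -0.37927694] 0.4975851461401544
```

View pics/w1.png

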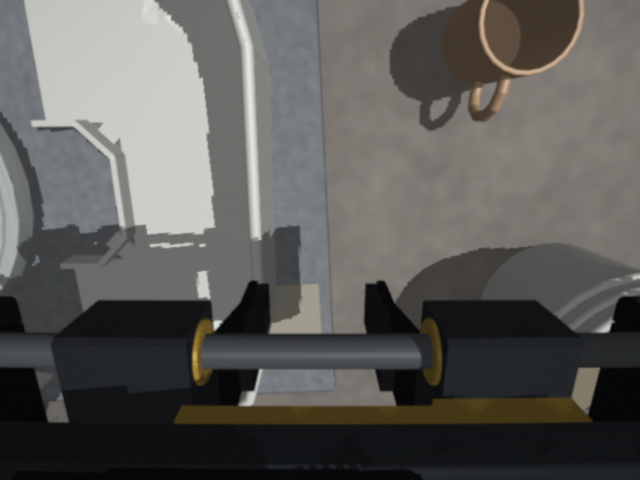

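The wrist view shows the end-wall rim running from about (247,60) to (255,215), left of the finger midline, as expected because the last move fell about 3–4 cm short. I'll measure it.

Run:
```python
from h import *
np.set_printoptions(precision=4,suppress=True)
im=load('w1'); P=px2w(im,[(247,60),(251,130),(255,215)],.215);print(P)
z=np.load('wheel.npz');print((P[:,:2]-z['t'])@z['R']*1e3)
# expected rim centre line
o=np.array([-.0943,.0136]);a=-.055;Rp=np.array([[np.cos(a),-np.sin(a)],[np.sin(a),np.cos(a)]])
for y in(-.08,0,.08):
    q=z['R']@(o+Rp@[-.153,y])+z['t'];print(y,q,w2px(im,[np.r_[q,.215]]))
```

```text
[[ 0.6004 -0.2091  0.215 ]
 [ 0.5675 -0.2079  0.215 ]
 [ 0.5231 -0.2057  0.215 ]]
[[-254.507   -56.577 ]
 [-253.12    -23.7352]
 [-250.7135   20.6491]]
-0.08 [ 0.6016 -0.206 ] [[240.4861  57.5183]]
0 [ 0.5217 -0.2021] [[248.5759 217.7879]]
0.08 [ 0.4418 -0.1982] [[255.4445 346.2271]]
```

Request:
carry_out:
  steps:
    - [0,0,0,3,3.4,0,0.5]
    - [0,0,0,3,3.4,0,0.5]
    - [0,0,0,3,3.4,-3,0.5]
    - [0,0,0,3,3.4,-5,0.5]
    - [0,0,0,3,3.4,-7,0.5]
    - [0,0,0,3,3.4,-7,0.5]
    - [0,0,0,3,3.4,-7,0.2]
    - [0,0,0,3,3.4,-7,0]
    - [0,0,0,3,3.4,-7,0]
    - [0,0,0,3,3.4,-7,0]
    - [0,0,0,3,3.4,-7,0]
    - [0,0,0,3,3.4,-7,0]
  squeeze: 12

```text
time: 3.15
position: [0.5239, -0.2049, 0.1926]
tool_rot: [3.14, -0.076, 0.0]
ft_force: [0.5, -1.1, 0.5]
grip_width: 0.05
grip_force: 0.6
```

Request:
carry_out:
  steps:
    - [0,0,0,0,0,0,0]
    - [0,0,0,0,0,0,0]
    - [0,0,0.5,0.3,0.5,0,0]
    - [0,0,1,0.7,1,0,0]
    - [0,0,1.6,1.1,1.5,0,0]
    - [0,0,2.2,1.5,2,0,0]
    - [0,0,2.8,1.8,2.5,0,0]
    - [0,0,3.2,2.1,3,0,0]
    - [0,0,3.2,2.1,3,0,0]
    - [0,0,3.2,2.1,3,0,0]

```text
time: 4.15
position: [0.5459, -0.173, 0.1926]
tool_rot: [-3.14, -0.014, -0.003]
ft_force: [0.6, 1.0, 2.0]
grip_width: 0.047
grip_force: 12.0
```

Run:
```python
from h import *
import cv2
snap('top','top1')
i=cv2.imread('pics/top1.png')[160:340,185:425]
cv2.imwrite('pics/c2.png',cv2.resize(i,None,fx=3.3333,fy=3.3333,interpolation=cv2.INTER_CUBIC))
```

```text
(no output)
```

View pics/c2.png

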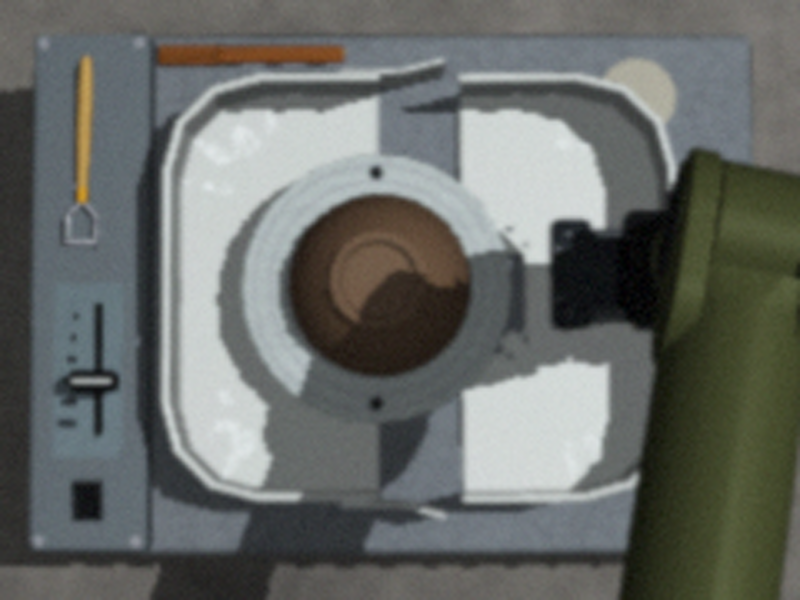

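The crop shows the loose half square and in line: its rims are at rows 76 and 498, the same as the fixed half. The seam gap runs from 379 to 459, about 63 mm. I'll slide it in now.

Request:
carry_out:
  steps:
    - [0,0,0,0,0.6,0,0]
    - [0,0,0,0,1.2,0,0]
    - [0,0,0,0,1.8,0,0]
    - [0,0,0,0,2.4,0,0]
    - [0,0,0,0,3,0,0]
    - [0,0,0,0,3.6,0,0]
    - [0,0,0,0,4.2,0,0]
    - [0,0,0,0,4.8,0,0]
    - [0,0,0,0,5.3,0,0]
    - [0,0,0,0,5.8,0,0]
    - [0,0,0,0,5.8,0,0]

```text
time: 5.3
position: [0.5449, -0.1151, 0.1926]
tool_rot: [-3.141, -0.014, -0.0]
ft_force: [0.6, -0.3, 5.3]
grip_width: 0.046
grip_force: 12.0
```

Request:
carry_out:
  steps:
    - [0,0,0,0,0.2,0,0]
    - [0,0,0,0,0.4,0,0]
    - [0,0,0,0,0.6,0,0]
    - [0,0,0,0,0.8,0,0]
    - [0,0,0,0,0.8,0,0]

```text
time: 5.8
position: [0.5449, -0.1101, 0.1926]
tool_rot: [3.139, 0.01, 0.0]
ft_force: [-0.7, -5.6, 5.2]
grip_width: 0.051
grip_force: 12.0
```

Contact force is -5.6 N in y at -0.110, so the seam has met. I'll open the fingers and rise.

Request:
carry_out:
  steps:
    - [0,0,0,0,-0.2,0,0]
    - [0,0,0,0,-0.3,0,0.15]
    - [0,0,0,0,-0.3,0,0.3]
    - [0,0,0,0,-0.3,0,0.3]
    - [0,0,0,0,-0.3,3,0.3]
    - [0,0,0,0,-0.3,6,0.3]
    - [0,0,0,0,-0.3,10,0.4]
    - [0,0,0,0,-0.3,15,0.4]
    - [0,0,0,0,-0.3,19,0.4]
    - [0,0,0,0,-5,19,0.4]
    - [0,0,0,0,-10,19,0.4]
    - [0,0,0,0,-15,19,0.4]

```text
time: 7.0
position: [0.545, -0.2593, 0.3825]
tool_rot: [-3.142, -0.015, -0.001]
ft_force: [0.9, 0.1, 0.1]
grip_width: 0.4
grip_force: 0.0
```

Run:
```python
from h import *
import cv2
print(ctrl.get_state())
snap('top','top2')
i=cv2.imread('pics/top2.png')[160:340,185:425]
cv2.imwrite('pics/c3.png',cv2.resize(i,None,fx=3.3333,fy=3.3333,interpolation=cv2.INTER_CUBIC))
```

```text
{'time': 7.0, 'joint_positions': array([ 0.71569687,  0.21960527, -0.39176453,  1.27726617,  0.08347032,
        1.66028508, -1.22135514]), 'qd': array([ 0.39486296,  0.44276615,  0.30122587, -0.49733001,  0.10969781,
        0.0746866 ,  0.71795607]), 'joint_torque': array([ -1.97061807, -46.20680451,  -3.23566273, -30.34867644,
        -0.16981891,   0.10214525,  -0.73041329]), 'position': array([ 0.54499916, -0.25933295,  0.38249621]), 'tool_rot': array([-3.14152259e+00, -1.49270781e-02, -5.00227869e-04]), 'ft_force': array([0.92277996, 0.07043722, 0.05104001]), 'torque': array([ 0.03909262, -0.02554396, -0.02312313]), 'grip_force': 0.0, 'grip_width': 0.39975304484602353}
```

View pics/c3.png

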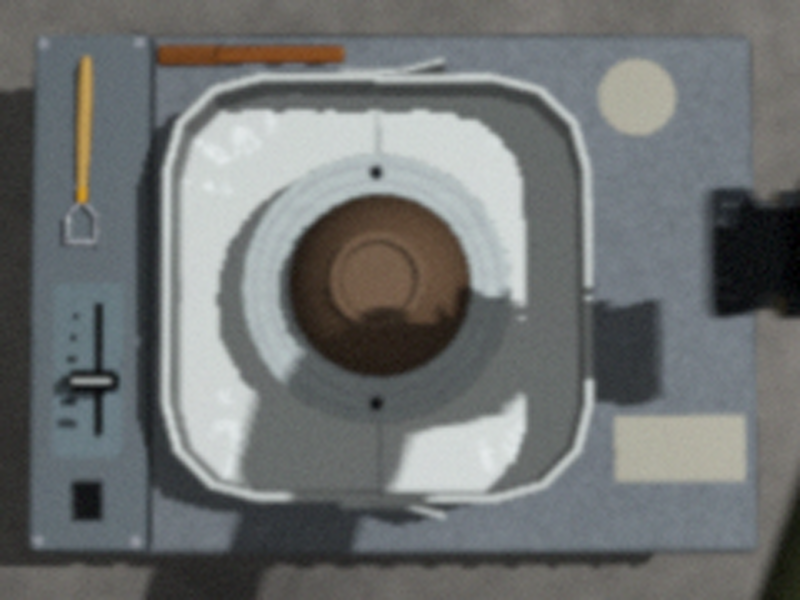

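The seam is closed: only a hairline at column 379, with the rims continuous, and the bowl and tools in place. Next is the slider.

Request:
carry_out:
  steps:
    - [0,0,8,-0.5,4,0,0.5]
    - [0,0,16,-1,8,0,0.5]
    - [0,0,24,-1.6,12,0,0.5]
    - [0,0,32,-2.2,16,0,0.5]
    - [0,0,40,-2.8,20,0,0.5]
    - [0,0,48,-3.4,24,0,0.5]
    - [0,0,56,-4,28,0,0.5]
    - [0,0,64,-4.6,32,0,0.5]
    - [0,0,72,-5.2,36,0,0.5]
    - [0,0,80,-6,41,0,0.5]
    - [0,0,86,-6.6,46,0,0.5]
    - [0,0,89.8,-7.2,51.2,0,0.5]

```text
time: 8.25
position: [0.472, 0.2522, 0.3822]
tool_rot: [2.213, 2.229, -0.0]
ft_force: [1.2, 0.2, 0.6]
grip_width: 0.496
grip_force: 0.0
```

Run:
```python
from h import *
s=ctrl.get_state();print(s['time'],s['position'],s['tool_rot'],s['joint_positions'])
snap('wrist','w2')
```

```text
8.25 [0.47197634 0.25220156 0.38224476] [ 2.21299233e+00  2.22941543e+00 -2.12281112e-04] [ 0.27067952  0.10661464 -0.88103693  1.43006424  0.08273116  1.64335904
 -0.59416172]
```

View pics/w2.png

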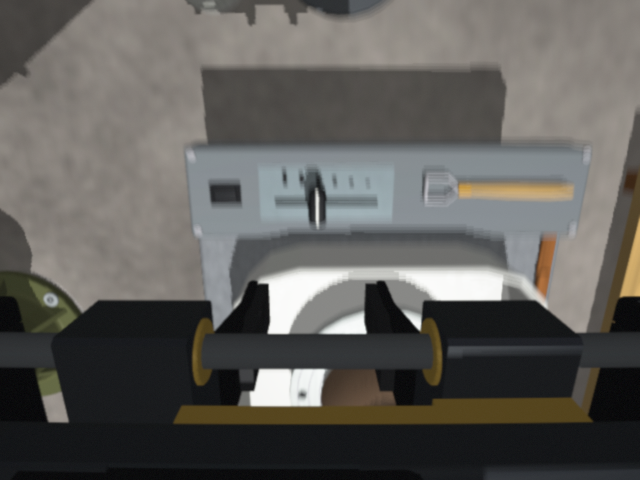

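The wrist view (slightly motion-blurred) shows the slider grip with its top edge near (318,210), midway between the fingers. I'll check that against the expected position.

Run:
```python
from h import *
im=load('w2'); print(px2w(im,[(318,207)],.202), w2px(im,[[.4726,.2532,.202]]), w2px(im,[[.4726,.2362,.202],[.4726,.2702,.202]]))
```

```text
[[0.47257808 0.25820035 0.202     ]] [[317.97728365 212.43730267]] [[317.81980287 230.59323006]
 [318.13909556 193.76921243]]
```

Request:
carry_out:
  steps:
    - [0,0,0,0,0.2,0,0.5]
    - [0,0,0,0,0.2,-4,0.5]
    - [0,0,0,0,0.2,-8,0.5]
    - [0,0,0,0,0.2,-12,0.5]
    - [0,0,0,0,0.2,-15,0.5]
    - [0,0,0,0,0.2,-17.5,0.5]
    - [0,0,0,0,0.2,-19.5,0.5]
    - [0,0,0,0,0.2,-20.2,0.5]
    - [0,0,0,0,0.2,-20.2,0.3]
    - [0,0,0,0,0.2,-20.2,0]
    - [0,0,0,0,0.2,-20.2,0]
    - [0,0,0,0,0.2,-20.2,0]
  squeeze: 8

```text
time: 9.5
position: [0.4738, 0.2522, 0.1814]
tool_rot: [2.217, 2.225, 0.002]
ft_force: [0.2, -0.3, -0.3]
grip_width: 0.221
grip_force: 0.0
```

Request:
carry_out:
  steps:
    - [0,0,0,0,0,0,0]
    - [0,0,0,0,0,0,0]
    - [0,0,0,0.8,0,0,0]
    - [0,0,0,1.6,0,0,0]
    - [0,0,0,2.4,0,0,0]
    - [0,0,0,3.2,0,0,0]
    - [0,0,0,3.9,0,0,0]
    - [0,0,0,4.4,0,0,0]
    - [0,0,0,4.7,0,0,0]
    - [0,0,0,4.7,0,0,0]

```text
time: 10.5
position: [0.5215, 0.2525, 0.1812]
tool_rot: [2.217, 2.225, 0.003]
ft_force: [-1.3, -0.3, 5.1]
grip_width: 0.184
grip_force: 8.0
```

Request:
carry_out:
  steps:
    - [0,0,0,0.2,0,0,0]
    - [0,0,0,0.4,0,0,0]
    - [0,0,0,0.5,0,0,0]
    - [0,0,0,0.5,0,0,0]

```text
time: 10.9
position: [0.5217, 0.2526, 0.1805]
tool_rot: [-2.212, -2.224, 0.01]
ft_force: [-11.0, -1.6, 9.8]
grip_width: 0.186
grip_force: 8.0
```

The slider is against the hard stop: -11 N, and the position holds at 0.5217. I'll release it and rise.

Request:
carry_out:
  steps:
    - [0,0,0,-0.3,0,0,0]
    - [0,0,0,-0.3,0,0,0.3]
    - [0,0,0,-0.3,0,0,0.4]
    - [0,0,0,-0.3,0,0,0.4]
    - [0,0,0,-0.3,0,2,0.4]
    - [0,0,0,-0.3,0,5,0.4]
    - [0,0,0,-0.3,0,10,0.4]
    - [0,0,0,-0.3,0,15,0.4]
    - [0,0,0,-0.3,4,20,0.4]
    - [0,0,0,-0.3,9,22,0.4]
    - [0,0,0,-0.3,14,22,0.4]
    - [0,0,0,-0.3,14,22,0.4]

```text
time: 12.1
position: [0.5203, 0.3976, 0.4004]
tool_rot: [-2.207, -2.23, -0.003]
ft_force: [-1.4, -0.7, -1.5]
grip_width: 0.397
grip_force: 0.0
```

Request:
carry_out:
  steps:
    - [0,0,0,0,0,0,0.4]
    - [0,0,0,0,0,0,0.4]
    - [0,0,0,0,0,0,0.4]

```text
time: 12.4
position: [0.5233, 0.39, 0.4002]
tool_rot: [2.219, 2.222, -0.001]
ft_force: [0.9, -0.0, -0.5]
grip_width: 0.398
grip_force: 0.0
```

Run:
```python
from h import *
print(ctrl.get_state()['position'])
snap('top','top3')
i=cv2.imread('pics/top3.png')[160:340,185:425]
cv2.imwrite('pics/c4.png',cv2.resize(i,None,fx=3.3333,fy=3.3333,interpolation=cv2.INTER_CUBIC))
```

```text
[0.52334456 0.39001068 0.40015293]
```

View pics/c4.png

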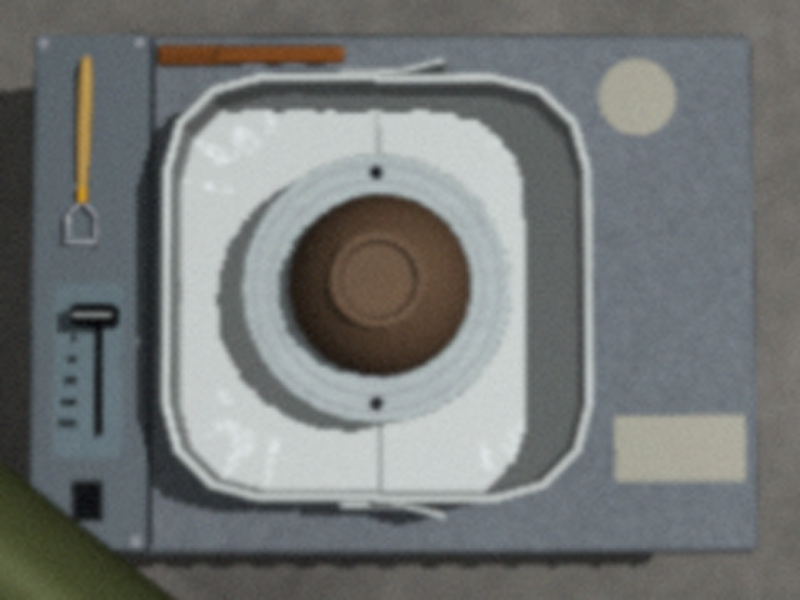

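The crop shows the slider at (93,315), its slow end by the shortest bar. The seam is closed and straight, and the bowl and tools have not moved.

```bash
python3 -c "
from bench import ctrl
print(ctrl.close_job())"
```

```text
the job is handed in; nothing more can be done
None
```

I handed the job in after about 12 s of robot time: in the last top view the loose pan half meets the fixed half squarely, the slider is at its slow end, and the bowl and both tools are where they started. I did not re-check the bucket, banding wheel, mug and jar at the end, and the hand-in returned no verdict.

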